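Start the bench centrifuge with its spring-return key

ROBOT

A 6-joint arm with a two-finger parallel gripper is mounted at the origin on the work surface. World frame = base frame: x ahead of the robot, y to its left, z up, the work surface at z = 0. Lengths are in m, angles in rad, forces in N, time in s.
With the tool pointing down it reaches from about 0.325 to 1 m from the base axis. Payload 5.1 kg.
Tool frame: the origin (TCP) lies at the very end of the fingers, on their centre line; the grasp point (between the pads) lies 19 mm behind it; z points along the fingers, y is the line along which they close (so a half turn about z gives the same grasp; the last joint's range is limited). The gripper opens to 85 mm and grips with 20 to 120 N. Pads are 22 mm wide; open, the fingers measure 114 mm over their backs; the gripper's body (76 mm by 85 mm) begins 54 mm behind the grasp point. The pads swing forward as they close: fully open they stand 13 mm farther back than shut.
Start: joints at [-1.332, 0.124, 1.65, -0, 1.367, -0.083], TCP at [0.206, -0.617, 0.209] pointing down, gripper open.
Joint ranges: [-2.61, 2.61], [-1.02, 2.33], [0.03, 2.71], [-1.35, 4.49], [0.32, 2.68], [-2.91, 2.91]. Speed limits (rad/s): [2.57, 2.57, 3.14, 3.14, 3.14, 3.14].

INTERFACE

Orientations are given as a unit quaternion [w, x, y, z].
In Python, from station import manip gives the robot as it stands. Calls block until the motion is done:
- manip.move_to(position, orientation): joint-space move of the TCP to a pose.
- manip.move_linear(position, attitude=None, rate=0.15, contact_N=None): straight line of the TCP; attitude=None keeps the orientation; rate is the mean speed in m/s. With contact_N (N) it stops when the force on the tool has changed by that much, and returns True; else False.
- manip.goto_joints(angles): joint-space move.
- manip.command_gripper(opening, force=None): finger opening in m; force is the grip in N (None keeps the last); returns when the fingers have stopped.
- manip.hold(seconds).
- manip.solve_ik(position, orientation): joint angles nearest the present ones, or None.
- manip.snapshot(name): name is "scene" or "top" or "wrist"; returns a dict with "frame" (400x640x3 uint8, red, green, blue), "mtx" (3x3 intrinsics, pixels), "R" (3x3) and "t" (3): a world point X has camera coordinates R X + t; the wrist camera has in their place "tool_from_camera" (4x4, takes a point from camera to tool coordinates, whose origin is the TCP and whose axes are the flange's). Camera axes: x right, y down, z forward; pixel columns grow to the right and rows downward; lengths in m; the calibration is good to about 2 mm. A picture is of the moment at which its call begins: read the wrist's pose just before it. There is no depth.
A pose or a line that the arm cannot do raises manip.PlanningError and nothing moves.
- manip.finish_job(): hands the job in; it is judged then, once.
Readings, each from a call of its own:
- manip.current_time_s(): time.
- manip.current_qpos(): joint angles.
- manip.current_qd(): joint speeds.
- manip.current_joint_torque(): joint torques, N m.
- manip.current_tcp_pos(): TCP position.
- manip.current_eef_rot(): TCP orientation.
- manip.current_force(): force on the tool from outside, world axes, zero at the start.
- manip.current_torque(): the same for the moment, N m.
- manip.current_gripper_width(): finger opening in m.
- manip.current_grasp_force(): force on a finger pad.
Only numpy, scipy, OpenCV 4.12 (cv2) and the standard library are available. Lean on these libraries where they do the work, as an engineer would, in place of code of your own. Each camera call takes 0.05 s, during which the arm holds its last target. There are 200 camera calls.

TASK

Start the small round centrifuge: take the key standing in its control deck, turn it clockwise from off, past run, all the way to start, and keep it there for about half a second; then let it spring back to run and leave it there, let go of. Do not touch the plate shaker beside it, which has the same deck and the same key.

Things in the scene. Friction and masses are not known exactly. Their poses are not given: they have to be found in the camera images.
- key_grip (a point): Grip point on the centrifuge's key, on its vertical turning axis, 110 mm above the table. The key's black bow is an upright slab, 30 mm wide (point x), 9 mm thick (point y), 94 to 122 mm above the table, over a lock cylinder (28 mm across, top at 84 mm) in the flat deck (70 mm high). z up; the point turns with the key, clockwise from above: off, run 0.6 rad on, start another 0.6 rad on.
- key_lock (a joint): The key's turn from off to run, rad: 0 off (as found), 0.6 run (stop), clockwise from above. Takes 0.03 N m and stays where left, so the key can be turned back off run. Three white marks on the robot's side of the key show the bow's line at off, run and start, from right to left; at run the bow lies along the machine's x.
- key_start (a joint): The same key's further turn from run to start, rad: 0 run, 0.6 start (stop), clockwise. A spring (0.06 N m at run, 0.12 at start) returns it to 0 in about 0.3 s when let go; key_lock moves first. The centrifuge is fixed; its round drum (172 mm across, 134 mm high, black lid) is centred 155 mm left (+y) of the key; two dials, 12 mm high, lie on the deck 72 mm behind the key.
- shaker: Bystander: fixed white plate shaker with the same footprint (170 x 300 mm), deck, dials and key as the centrifuge, but a flat square grey plate (160 x 165 mm, top 100 mm above the table, corner pins to 116 mm, a jar standing on it) in place of the drum. Origin on the table under its middle; x away from the robot, y left. Its key stands at x -20, y -95 mm, top 122 mm above the table.

How it is judged:
On the way:
1. the centrifuge's key is turned through run to start (key_lock above 0.45 rad and key_start above 0.42 rad) and kept there 0.3 s (value of joint key_lock above 0.45 rad and value of joint key_start above 0.42 rad), for 0.3 s.
At the end, for the whole second after the job is handed in: The centrifuge's key, after having been at start, has sprung back and rests at run: key_start below 0.1 rad and key_lock above 0.42 rad (within about 10 degrees of run) (value of joint key_lock above 0.42 rad and value of joint key_start below 0.1 rad); the robot touches nothing.
It fails at once if the robot touches the plate shaker or its key with more than 2 N (contact force between any of the fingers, the arm and shaker above 2 N).
It also fails if it takes over 32 s, if anything falls off the work surface, if the arm or the gripper's body presses on something with over 40 N, if the wrist force passes 120 N, or if a joint passes its speed limit or range.

## Working session

There is one attempt and no reset: what is moved stays moved. The work goes in short steps, each a Python script; the robot and the scene stay as the last script left them, time stands still between calls to the robot, and variables do not carry over. Pictures are saved under pics/ and viewed, at most 10 in all, crops included, and the job is handed in when it is done.

```bash
mkdir -p pics
python3 - <<'E'
from station import manip
import cv2,pickle
d={}
for n in ("scene","top"):
    s=manip.snapshot(n); d[n]=s
    cv2.imwrite(f"pics/{n}0.png",cv2.cvtColor(s["frame"],cv2.COLOR_RGB2BGR))
    print(n,s["mtx"].tolist(),s["R"].tolist(),s["t"].tolist())
pickle.dump(d,open("d.pkl","wb"))
print(manip.current_time_s(),manip.current_eef_rot())
E
```

```text
scene [[460.8427529323762, 0.0, 316.9560203931193], [0.0, 460.8427529323762, 190.83375523932722], [0.0, 0.0, 1.0]] [[-0.47204280867253967, 0.8815503529566091, 0.006675476209097292], [0.4789653910820548, 0.26281350483575566, -0.8375686334991065], [-0.7401133297854827, -0.39217092813979, -0.5462913345421299]] [0.2828388901491327, -0.15806331602164403, 1.5443140573897127]
top [[363.2638128984014, 0.0, 326.4073261080742], [0.0, 363.2638128984014, 198.6067249882377], [0.0, 0.0, 1.0]] [[-0.007620242865771417, -0.9999685316652496, -0.0022062588042484985], [-0.995785442912197, 0.007789984371770027, -0.09138198852972748], [0.09139629961232745, 0.0015006074544138934, -0.9958134687753732]] [-0.0239583320453551, 0.5321699055482891, 0.8547101715860276]
0.1 [-9.56897966e-04  9.87080736e-01  1.60220782e-01 -7.53465266e-05]
```

View pics/top0.png

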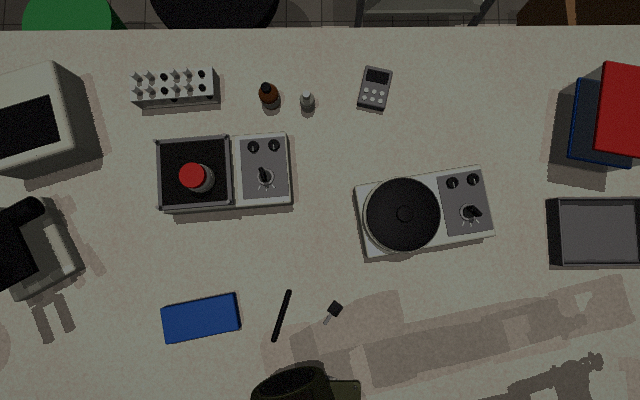

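View pics/scene0.png

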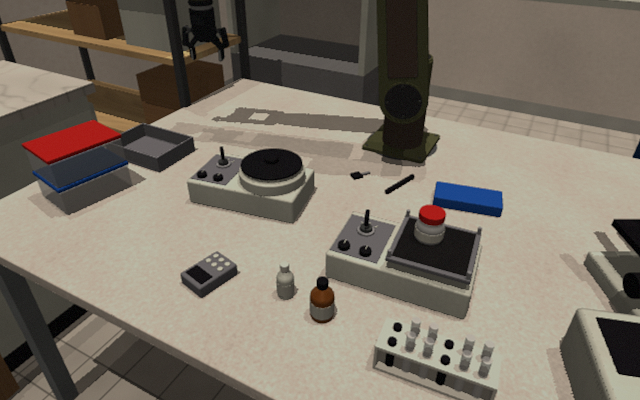

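The top view shows the centrifuge on the right, with its drum near (402,214), key near (470,213) and dials near (452,182) and (474,180). The shaker is on the left, with its key near (265,178).

```bash
cat > h.py <<'E'
import numpy as np,cv2
def ray(s,px,z):
    d=s["R"].T@np.linalg.inv(s["mtx"])@np.array([px[0],px[1],1.]); c=-s["R"].T@s["t"]
    return c+d*(z-c[2])/d[2]
def proj(s,X):
    p=s["mtx"]@(s["R"]@np.asarray(X)+s["t"]); return p[:2]/p[2]
E
python3 - <<'E'
from h import *; import pickle
from station import manip
d=pickle.load(open("d.pkl","rb")); s=d["top"]; g=cv2.cvtColor(s["frame"],cv2.COLOR_RGB2GRAY)
m=(g<60).astype(np.uint8); m[:150]=0;m[260:]=0;m[:,:350]=0;m[:,500:]=0
n,l,st,c=cv2.connectedComponentsWithStats(m)
for i in range(1,n):
    if st[i,4]>15: print(st[i],c[i])
i=1+np.argmax(st[1:,4]); print("lid",ray(s,c[i],.134))
for p in((470,212),): print("key",ray(s,p,.108))
for p in((452,183),(474,181)): print("dial",ray(s,p,.08))
t=d["scene"]; 
w=manip.snapshot("wrist"); print(w["tool_from_camera"],w["mtx"])
a=cv2.resize(s["frame"][155:265,345:505],None,fx=5,fy=5,interpolation=cv2.INTER_CUBIC)
cv2.imwrite("pics/crop.png",a[:,:,::-1])
E
```

```text
[466 173  14  13 124] [472.27419355 178.7983871 ]
[446 177  13  12 120] [451.70833333 182.34166667]
[ 366  178   75   74 4324] [402.85753932 214.29255319]
[352 188  25  70 286] [360.02797203 224.08741259]
[461 205  22  18 225] [470.97333333 212.68      ]
lid [ 0.48744998 -0.18908483  0.134     ]
key [ 0.49253273 -0.34089429  0.108     ]
dial [ 0.56025272 -0.31391392  0.08      ]
dial [ 0.5644409  -0.36408322  0.08      ]
[[-1.08436000e-03 -9.52187016e-01 -3.05513848e-01  7.76069365e-02]
 [ 9.99999290e-01 -8.81857811e-04 -8.00833327e-04  2.97854707e-04]
 [ 4.93123322e-04 -3.05514500e-01  9.52187296e-01 -1.63679714e-01]
 [ 0.00000000e+00  0.00000000e+00  0.00000000e+00  1.00000000e+00]] [[312.10940977   0.         318.34411283]
 [  0.         312.10940977 197.62776616]
 [  0.           0.           1.        ]]
```

View pics/crop.png

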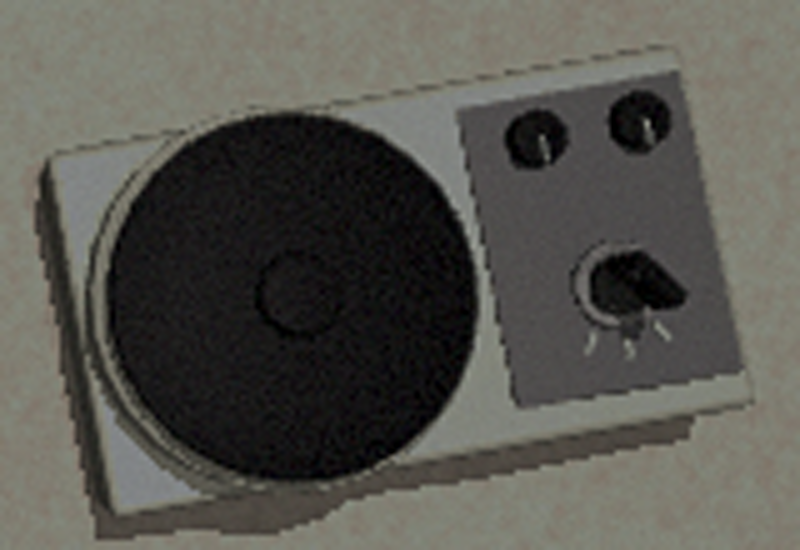

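The crop shows the key bow running from upper left to lower right at "off", plus dark shadow on the lock cylinder. The three marks are at crop (590,343), (628,348) and (662,330). Next I'll take a close view with the wrist camera.

```bash
cat >> h.py <<'E'
from scipy.spatial.transform import Rotation as Rn
def quat(a):  # tool down, closing line (tool y) at world angle a
    z=np.array([0,0,-1.]); y=np.array([np.cos(a),np.sin(a),0]); x=np.cross(y,z)
    q=Rn.from_matrix(np.c_[x,y,z]).as_quat(); return [q[3],q[0],q[1],q[2]]
def wristcam(manip,name):
    p=np.array(manip.current_tcp_pos()); q=manip.current_eef_rot()
    s=manip.snapshot("wrist"); T=np.eye(4); T[:3,:3]=Rn.from_quat([q[1],q[2],q[3],q[0]]).as_matrix(); T[:3,3]=p
    M=np.linalg.inv(T@np.asarray(s["tool_from_camera"])); s["R"]=M[:3,:3]; s["t"]=M[:3,3]
    cv2.imwrite(name,s["frame"][:,:,::-1]); return s
E
python3 - <<'E'
from h import *; import pickle
from station import manip
P=[.4925,-.346]; b=.17+.6
for k in(-1,1):
    for a in(b+k*np.pi/2,b+k*np.pi/2-.6,b+k*np.pi/2-1.3):
        q=manip.solve_ik(P+[.091],quat(a)); print(k,round(a,2),None if q is None else np.round(q,2))
best=[k for k in(-1,1) if all(manip.solve_ik(P+[.091],quat(b+k*np.pi/2-e)) is not None for e in(0,.6,1.3))]
k=best[0]; print(best)
manip.move_to(P+[.2],quat(b+k*np.pi/2))
s=wristcam(manip,"pics/w1.png"); pickle.dump(s,open("w1.pkl","wb"))
print(manip.current_tcp_pos(),manip.current_time_s(),proj(s,P+[.122]))
E
```

```text
-1 -0.8 [-0.7   0.12  1.86 -0.    1.16  0.1 ]
-1 -1.4 [-0.7   0.12  1.86 -0.    1.16  0.7 ]
-1 -2.1 [-0.7   0.12  1.86 -0.    1.16  1.4 ]
1 2.34 None
1 1.74 [-0.7   0.12  1.86 -0.    1.16 -2.44]
1 1.04 [-0.7   0.12  1.86 -0.    1.16 -1.74]
[-1]
[ 0.49194044 -0.34705275  0.20004837] 1.6667 [318.19516752 196.53750078]
```

View pics/w1.png

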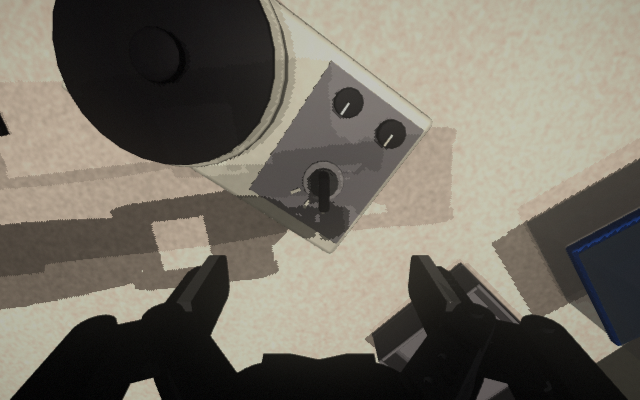

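The wrist view shows the bow as a vertical slab near (323,190), already aligned with the fingers. The cylinder ring is centred near (322,181), and the dials are at (348,102) and (391,133).

Run:
```python
from h import *; import pickle
s=pickle.load(open("w1.pkl","rb"))
g=cv2.cvtColor(s["frame"],cv2.COLOR_RGB2GRAY)
m=(g<48).astype(np.uint8)
m[:85]=0;m[230:]=0;m[:,:290]=0;m[:,420:]=0
n,l,st,c=cv2.connectedComponentsWithStats(m)
D=[]
for i in range(1,n):
    if st[i,4]>40:
        print(st[i],c[i],ray(s,c[i],.082)[:2])
        if c[i][1]<160: D.append(ray(s,c[i],.08)[:2])
D=sorted(D,key=lambda p:-p[1]); v=D[1]-D[0]; yaw=np.arctan2(v[0],-v[1]); X=np.array([np.cos(yaw),np.sin(yaw)])
print("yaw",yaw,"key from dials",(D[0]+D[1])/2-.072*X)
a=cv2.resize(s["frame"][150:230,275:375],None,fx=7,fy=7,interpolation=cv2.INTER_CUBIC)
cv2.imwrite("pics/w1c.png",np.clip(a[:,:,::-1]*1.6,0,255))
for h in(.084,.094,.122): print(proj(s,[.4925,-.349,h]))
```

```text
[334  88  27  27 129] [340.1627907  100.90697674] [ 0.55874647 -0.30835346]
[342  97  21  21 206] [353.26213592 109.01941748] [ 0.56190488 -0.32131998]
[376 120  29  29 472] [389.72457627 135.13135593] [ 0.56888065 -0.36078048]
[307 168  28  45 685] [320.66861314 187.81021898] [ 0.49114267 -0.35048837]
yaw 0.2389287107705569 key from dials [ 0.49045993 -0.33203197]
[320.54999605 186.32479822]
[320.62047602 189.33805756]
[320.84590876 198.97607613][ WARN:0@0.194] global loadsave.cpp:1063 imwrite_ Unsupported depth image for selected encoder is fallbacked to CV_8U.
```

View pics/w1c.png

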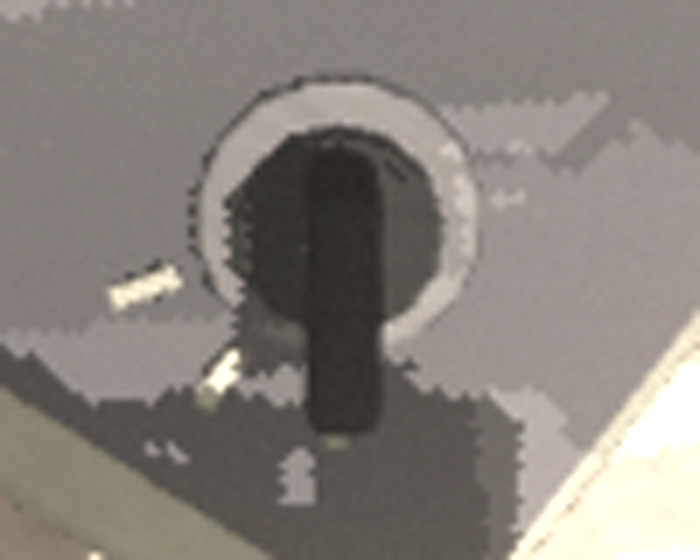

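The crop shows the bow within about a degree of the finger plane. Its top is centred near px (324.3,194), and the cylinder top near (323.1,182.7).

Run:
```python
from h import *; import pickle
s=pickle.load(open("w1.pkl","rb"))
print(ray(s,(323.1,182.7),.084),ray(s,(324.3,194),.122),ray(s,(324.3,212),.122), ray(s,(324.3,175.4),.122))
g=cv2.cvtColor(s["frame"],cv2.COLOR_RGB2GRAY).astype(int)
for r in(185,195,200,205,209): print(r,g[r,312:336])
print(g[160:220,324])
```

```text
[ 0.49664652 -0.34827272  0.084     ] [ 0.49748805 -0.34806125  0.122     ] [ 0.48636332 -0.35892404  0.122     ] [ 0.50856056 -0.33724945  0.122     ]
185 [32 30 32 32 33 34 39 29 26 29 30 30 28 30 30 30 30 40 53 52 53 52 52 52]
195 [ 49  48  46  42  34  34  30  28  28  29  30  30  29  32  30  30  30  34
  58  85 111 114 118 114]
200 [50 51 51 50 51 50 41 30 29 29 32 32 30 32 31 31 35 60 93 93 93 92 94 92]
205 [92 92 91 92 92 90 65 30 31 33 32 32 32 32 33 33 32 40 52 53 53 52 64 93]
209 [51 52 51 51 52 52 49 31 32 31 33 33 34 33 32 34 35 45 53 52 52 54 54 54]
[ 73  57 110 110 108 109 108 108  49  35  50  33  27  25  26  25  26  26
  26  29  29  29  30  28  30  28  30  30  31  30  30  30  30  30  30  29
  31  30  31  32  30  31  31  32  33  32  31  32  33  34  33  33  54  65
  54  54  53  53  53  55]
```

Run:
```python
from h import *
from station import manip
P=[.4969,-.3482]; a=.77-np.pi/2
manip.command_gripper(.05)
manip.move_to(P+[.15],quat(a))
hit=manip.move_linear(P+[.092],rate=.06,contact_N=6)
print("hit",hit,manip.current_tcp_pos(),manip.current_force())
if not hit:
    manip.command_gripper(0,force=30)
    print(manip.current_gripper_width(),manip.current_grasp_force(),manip.current_force(),manip.current_torque(),manip.current_tcp_pos())
    s=wristcam(manip,"pics/w2.png")
print(manip.current_time_s(),manip.current_qpos())
```

```text
hit False [ 0.49725588 -0.34848529  0.09259908] [ 0.55720577 -0.08212712  0.44719428]
0.008009041687002913 32.09914147853851 [0.3679499  0.43596439 1.75405522] [ 0.10353307  0.17805037 -0.0056818 ] [ 0.49695472 -0.34826889  0.09244376]
4.0417 [-6.99653466e-01  1.28918106e-01  1.84881931e+00  5.94212674e-05
  1.16360693e+00  1.01163549e-01]
```

View pics/w2.png

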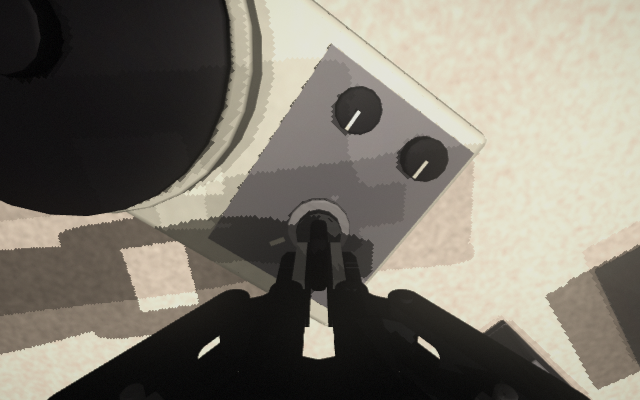

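The picture shows the bow held squarely between the pads at about (318,250), with only small side forces. Next I'll turn the last joint clockwise while watching the torque.

Run:
```python
from h import *
from station import manip
q0=np.array(manip.current_qpos())
def turn(e):
    q=q0.copy(); q[5]+=e; manip.goto_joints(q)
    print(e,np.round(manip.current_qpos()[5]-q0[5],3),np.round(manip.current_torque(),3),np.round(manip.current_force(),2),round(manip.current_gripper_width(),4),manip.current_time_s())
for e in(.3,.6,.8,1.0,1.15,1.2): turn(e)
manip.hold(.6); turn(1.2)
s=wristcam(manip,"pics/w3.png")
```

```text
0.3 0.297 [-0.073 -0.012 -0.003] [ 0.25 -0.65  0.92] 0.0079 4.4333
0.6 0.596 [-0.254 -0.056 -0.051] [ 0.88 -1.03 -0.08] 0.0076 4.825
0.8 0.795 [-0.433 -0.13   0.029] [ 1.08 -3.11  0.4 ] 0.0076 5.1333
1.0 0.994 [-0.71  -0.159  0.091] [ 1.65 -3.36 -0.53] 0.0079 5.4417
1.15 1.144 [-0.903 -0.114  0.109] [ 0.86 -5.22 -1.48] 0.0077 5.7083
1.2 1.195 [-0.906 -0.214  0.138] [ 0.74 -5.25 -1.23] 0.0078 5.9583
1.2 1.195 [-0.909 -0.139  0.231] [ 0.1  -4.86 -2.05] 0.0079 6.8083
```

View pics/w3.png

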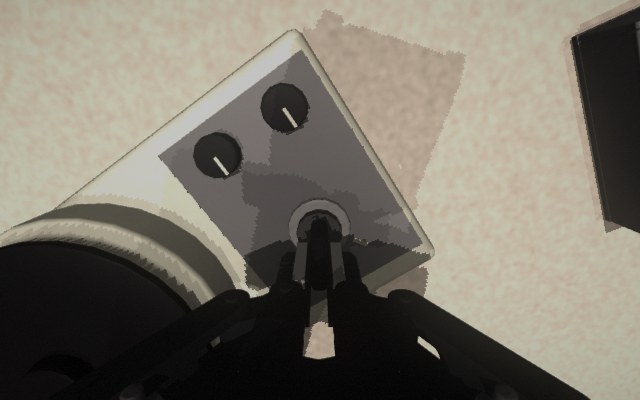

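The key has turned with the fingers to start: the torque rose as the spring should, and it was held for over 0.8 s. Now I'll ease most of the way back, release and retreat.

Run:
```python
from h import *
from station import manip
q=np.array(manip.current_qpos()); q[5]-=.4; manip.goto_joints(q)
print(np.round(manip.current_torque(),3),np.round(manip.current_force(),2))
manip.command_gripper(.06); manip.hold(.6)
p=np.array(manip.current_tcp_pos()); manip.move_linear([p[0],p[1],.2],rate=.1)
s=wristcam(manip,"pics/w4.png"); print(manip.current_time_s(),manip.current_force())
import pickle; pickle.dump(s,open("w4.pkl","wb"))
a=s["frame"][60:240,200:440]; cv2.imwrite("pics/w4c.png",cv2.resize(a,None,fx=3.3,fy=3.3,interpolation=cv2.INTER_CUBIC)[:,:,::-1])
```

```text
[-0.546 -0.191  0.048] [ 0.53 -3.66 -1.59]
9.75 [-0.65078882 -1.83651305 -0.77061997]
```

View pics/w4c.png

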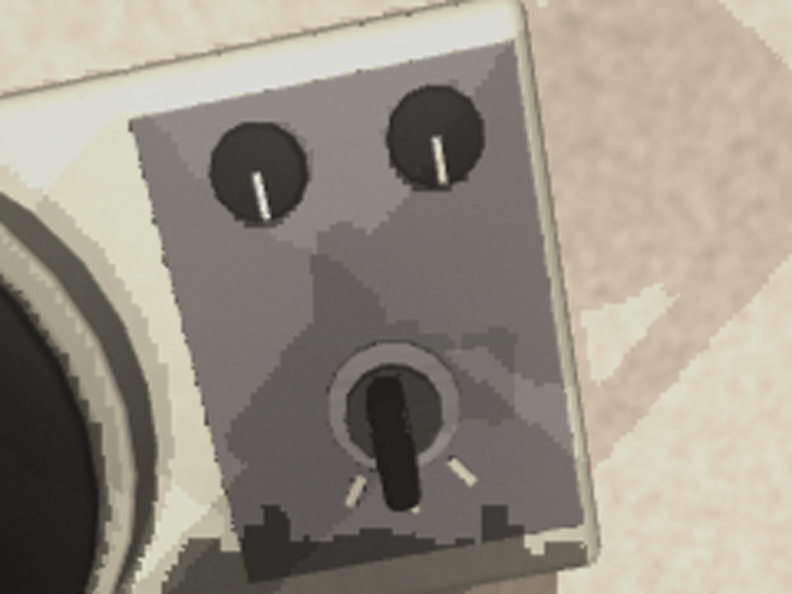

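The bow now lies along the machine's x axis over the middle (run) mark, from (388,380) to (404,505) in the crop, with the gripper clear above.

```bash
python3 -c "
from station import manip
print(manip.finish_job())"
```

```text
the job is handed in; nothing more can be done
None
```

The centrifuge key was turned to start, held there for over 0.8 s and let go; the last picture shows it resting at run with the gripper clear. The arm never went near the shaker, and the job was handed in at about 10 s; no verdict came back.

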